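# Sweep stray carton clips off the scale

## Robot

A 6-joint arm with a two-finger parallel gripper is mounted at the origin on the work surface. World frame = base frame: x ahead of the robot, y to its left, z up, the work surface at z = 0. Lengths are in mm, angles in rad, forces in N, time in s.
With the tool pointing down it reaches from about 150 to 775 mm from the base axis. Payload 6.1 kg.
Tool frame: the origin (TCP) lies at the very end of the fingers, on their centre line; the grasp point (between the pads) lies 19 mm behind it (bot.tcp_to_grasp is the distance from the TCP to the grasp point, in mm); z points along the fingers, y is the direction in which the jaws open and shut (so a half turn about z gives the same grasp; the last joint's range is limited). The gripper opens to 85 mm and grips with 20 to 120 N. Pads are 22 mm wide; open, the fingers measure 114 mm over their backs; the gripper's body (76 mm by 85 mm) begins 54 mm behind the grasp point. The pads swing forward as they close: fully open they stand 13 mm farther back than shut.
Start: joints at [-1.288, 0.126, -0.04, 1.405, 0, 1.571], TCP at [146.493, -504.131, 231.295] pointing down, gripper open.
Joint ranges: [-2.72, 2.72], [-0.95, 1.95], [-1.27, 1.35], [-1.78, 2.02], [-1.46, 1.47], [-3.14, 3.14]. Speed limits (rad/s): [2.39, 2.39, 3.01, 3.14, 3.14, 3.14].

## Interface

Orientations are given as a unit quaternion [x, y, z, w].
In Python, from rig import telemetry, viewer, ticket, bot gives the robot as it stands.
- The arm moves only by the tool arm_command, never from a script. Its argument "series" is a list of rows, each a list of 3 entries, a list of its own where there are three numbers: the shift along the world's x, y, z in cm, then the turn, a rotation vector about the world's x, y, z in degrees, then the finger opening in cm, from 0 to 8.54. In form: [[[dx, dy, dz], [ax, ay, az], grip], ...]. A call has 1 to 8 rows; each row is the pose to reach, as a shift and turn from the pose measured when the call began; what a row does not reach only later rows make up. A row lasts 1/10 s, in which the tool goes at most 50 mm and 8.59 degrees, less where a joint would pass 70% of its speed; a pose out of reach is approached as far as the arm can. A call with a gripper value outside its range is refused whole. The fingers move at their own pace and stop on an object; the grip force is fixed at half the most. Time passes only in rows, so rows that repeat a pose let the fingers close. It gives the time, the measured TCP pose, the force and the opening at its end, in the units of the state.
- telemetry.observe(): the state, without advancing time (a new reading comes with each control period).
- viewer.grab_frame(name): name is "side" or "top"; returns (picture, depth): 384x512x3 uint8, blue, green, red; 384x512 float32, mm along the optical axis (not along the pixel's ray), 0 where there is no reading.
- viewer.calibration(name): a dict with "vertical_fov" (degrees; the focal length in pixels is half the picture's height over the tangent of half this angle, whatever the lens; pixels are square), "cx", "cy" (the principal point, pixels), "D" ([k1, k2, p1, p2, k3] as OpenCV has them; the pictures are not rectified), "pose" (4x4, takes a point from camera to world coordinates). Camera axes: x right, y down, z forward; pixel columns grow to the right and rows downward; lengths in mm; the calibration is good to about 2 mm. A picture is of the moment at which its call begins. calibration takes no time and is no camera call.
- ticket.finish_job(): hands the job in, once; it reports no verdict.
The state is a dict: "time": time; "joints": joint angles; "dq": joint speeds; "joint_torque": joint torques, N m; "position": TCP position; "ee_rot": TCP orientation; "contact_force": force on the tool from outside, world axes, zero at the start; "torque": the same for the moment, N m; "gripper_width": finger opening in mm.
Only numpy, scipy, OpenCV 4.12 (cv2) and the standard library are available. Lean on these libraries where they do the work, as an engineer would, in place of code of your own. Each camera call takes 0.05 s, during which the arm holds its last target. There are 200 camera calls.

## Task

Three black carton clips lie on the platter of the bench scale and falsify the weight. With closed fingers sweep all three over the platter's edge into the empty blue scrap tray beside it, without picking them up or carrying them and without pressing hard on the scale. Leave the punnet and the sample pot standing where they are on the platter.

Things in the scene. Friction and masses are not known exactly. Their poses are not given: they have to be found in the camera images.
- scale: white bench scale standing fixed on the bench, keypad housing on its -x side (190 to 112 mm in front of the origin, 55 mm high). Its bare steel platter is flat and without a rim, 250 mm (x) by 300 mm (y), 10 mm thick, top 75 mm above the bench; the body under it is 12 mm or more smaller all round. Origin on the bench under the platter's centre, z up; turned up to 0.28 rad from the world axes
- platter (a point): centre of the platter's top face, axes as the scale's; edges at x = +-125 mm, y = +-150 mm
- tray: empty blue plastic scrap tray, open on top, 290 mm (x) by 140 mm (y), 40 mm high, walls and floor 4 mm, fixed; stands against one of the scale's two y sides (left or right, it varies), long side parallel to the platter's edge and tucked 12 mm under it, so that what goes over that edge falls in. Origin under its centre, axes as the scale's, centre 208 mm in y from the scale's
- carton: open cardboard carton with three filled strawberry punnets, 250 mm (x) by 140 mm (y), highest point 45 mm, fixed, against the scale's other y side; nothing may fall in it. Origin under its centre
- punnet: closed clear clamshell punnet of strawberries, 70 mm (x) by 114 mm (y), 40 mm high, 0.24 to 0.39 kg, loose on the rear (+x) part of the platter; origin at the centre of its underside
- pot: small white sample pot with grey lid, 54 mm in diameter, 42 mm high, 0.1 kg, loose on the rear (+x) part of the platter beside the punnet (either side); origin at the centre of its underside
- clip1: a black plastic carton clip lying loose on the scale's platter, a small bridge 30 mm long (its x), 20 mm wide (its y) and 14 mm high, legs down, 12 to 24 g, at any yaw; origin at the centre of its underside, z up as it lies at the start
- clip2: a black plastic carton clip lying loose on the scale's platter, a small bridge 30 mm long (its x), 20 mm wide (its y) and 14 mm high, legs down, 12 to 24 g, at any yaw; origin at the centre of its underside, z up as it lies at the start
- clip3: a black plastic carton clip lying loose on the scale's platter, a small bridge 30 mm long (its x), 20 mm wide (its y) and 14 mm high, legs down, 12 to 24 g, at any yaw; origin at the centre of its underside, z up as it lies at the start
Not all that is in view belongs to the job. Leave any green or yellow look-alike of the clip1 alone.

How it is judged (in metres and radians):
At the end, for the whole second after the job is handed in: All three clips lie at rest inside the scrap tray, below its rim; the punnet and the sample pot stand upright within 20 mm of where they were (x of clip1 in the frame of tray between -0.141 and 0.141 m and y of clip1 in the frame of tray between -0.066 and 0.066 m and z of each of clip1, clip2, clip3 in the frame of tray below 0.037 m and linear speed of each of clip1, clip2, clip3 below 0.03 m/s and x of clip2 in the frame of tray between -0.141 and 0.141 m and y of clip2 in the frame of tray between -0.066 and 0.066 m and x of clip3 in the frame of tray between -0.141 and 0.141 m and y of clip3 in the frame of tray between -0.066 and 0.066 m and distance of each of punnet, pot from where it was at the start of the episode below 0.02 m and angle between each of punnet, pot's own z axis and vertical below 0.15 rad); the robot touches nothing.
It fails at once if a clip is lifted more than 25 mm off the platter (z of any of clip1, clip2, clip3 in the frame of platter above 0.025 m).
It fails at once if a clip is carried in the fingers 45 mm or more out past the platter's edge ((contact force between clip1 and the fingers above 0.3 N and z of clip1 in the frame of platter above -0.01 m and (y of clip1 in the frame of platter above 0.195 m or y of clip1 in the frame of platter below -0.195 m)) or (contact force between clip2 and the fingers above 0.3 N and z of clip2 in the frame of platter above -0.01 m and (y of clip2 in the frame of platter above 0.195 m or y of clip2 in the frame of platter below -0.195 m)) or (contact force between clip3 and the fingers above 0.3 N and z of clip3 in the frame of platter above -0.01 m and (y of clip3 in the frame of platter above 0.195 m or y of clip3 in the frame of platter below -0.195 m))).
It fails at once if the punnet or the sample pot is pushed more than 20 mm away or tipped over (distance of any of punnet, pot from where it was at the start of the episode above 0.02 m or angle between any of punnet, pot's own z axis and vertical above 0.35 rad).
It fails at once if the robot presses on the scale with more than 40 N (contact force between any of the arm, the fingers and scale above 40 N).
It also fails if it takes over 64 s, if anything falls off the work surface, if the arm or the gripper's body presses on something with over 40 N, if the wrist force passes 120 N, or if a joint passes its speed limit or range.

## Working session

There is one attempt and no reset: what is moved stays moved. The work goes in short steps, Python scripts to look and compute and a tool call to move; the robot and the scene stay as the last step left them, time stands still between calls to the robot, and variables do not carry over. Pictures are saved under pics/ and viewed, about 8 in all and at most 12, crops included, and the job is handed in when it is done.

Besides the shell and the picture viewer there is one more tool, called after ">>>" by a JSON object that holds its "fn" and its "kwargs". arm_command: Moves the arm, as the interface text tells. Its arguments: {"type":"object","properties":{"series":{"type":"array"}},"required":["series"]}

```bash
mkdir -p pics; cat > h.py <<'E'
import numpy as np, cv2
from rig import telemetry, viewer, ticket, bot
def cal(n):
    c=viewer.calibration(n); f=192/np.tan(np.radians(c["vertical_fov"])/2)
    K=np.array([[f,0,c["cx"]],[0,f,c["cy"]],[0,0,1.]]); return K,np.array(c["D"],float),np.array(c["pose"],float)
def ray(n,uv,z):
    K,D,P=cal(n); uv=np.array(uv,float).reshape(-1,1,2)
    p=cv2.undistortPoints(uv,K,D)[:,0]; d=np.c_[p,np.ones(len(p))]@P[:3,:3].T
    o=P[:3,3]; return o+d*((z-o[2])/d[:,2])[:,None]
def proj(n,X):
    K,D,P=cal(n); Q=np.linalg.inv(P)
    return cv2.projectPoints(np.array(X,float).reshape(-1,3),cv2.Rodrigues(Q[:3,:3])[0],Q[:3,3],K,D)[0][:,0]
E
python3 - <<'E'
from h import *
for n in("top","side"):
    im,d=viewer.grab_frame(n); cv2.imwrite(f"pics/{n}0.png",im); np.save(f"pics/{n}0.npy",d); print(n,cal(n)[2].round(2).tolist())
a,b=[cv2.imread(f"pics/{n}0.png") for n in("top","side")]
cv2.imwrite("pics/both.png",cv2.resize(np.hstack([a]),(800,600)))
print(telemetry.observe())
E
```

```text
top [[0.02, -0.99, 0.12, 455.45], [-1.0, -0.02, -0.03, 37.24], [0.04, -0.12, -0.99, 1007.88], [0.0, 0.0, 0.0, 1.0]]
side [[0.72, -0.5, 0.48, 210.15], [-0.69, -0.54, 0.48, -305.04], [0.02, -0.68, -0.74, 592.18], [0.0, 0.0, 0.0, 1.0]]
{'time': 0.1, 'joints': array([-1.28801599e+00,  1.26336178e-01, -4.04619925e-02,  1.40537872e+00,
        1.85942044e-05,  1.57080211e+00]), 'dq': array([ 1.06787883e-03, -5.40584910e-04,  2.65417390e-03, -8.45859329e-05,
       -1.30967198e-03,  2.72123820e-04]), 'joint_torque': array([-2.61303703e-04, -4.36904347e+01,  3.53604877e+01,  1.36076234e-02,
       -1.31682842e-05,  2.64067518e-05]), 'position': array([ 146.39985273, -503.82232388,  230.61827949]), 'ee_rot': array([ 9.90021223e-01,  1.40916645e-01, -8.80721719e-05, -6.84705640e-04]), 'contact_force': array([-0.30218206,  0.69964259, -0.85069809]), 'torque': array([ 1.66976625e-02, -8.16264985e-05,  2.38830877e-02]), 'gripper_width': 85.27788732556267}
```

View pics/both.png

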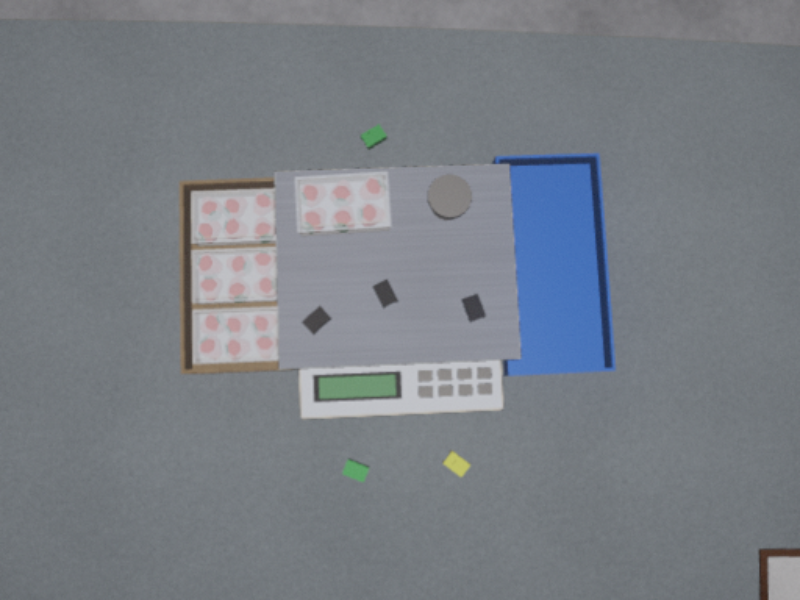

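View pics/side0.png

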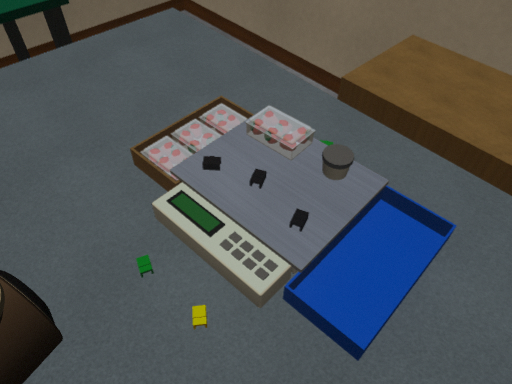

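Top view (800×600 scale): the tray is on the right, at -y. The black clips are at (317,320), (386,293) and (473,307). The punnet is at (343,202) and the pot at (449,196). Things that could be mistaken for the clips are the green clips at (374,135) and (355,470), the yellow one at (457,463), and the dark keypad and LCD at (357,387). I choose the three black ones on the platter. Next I'll measure them.

```bash
python3 - <<'E'
from h import *
im=cv2.imread("pics/top0.png"); s=512/800
# platter corners (view px) -> refine as seen
c=np.array([[275,171],[510,164],[520,358],[279,369]])*s
C=ray("top",c,75); print("corners",C.round(0).tolist(), "centre",C.mean(0).round(1))
ex=(C[0]+C[1]-C[2]-C[3]); ey=(C[0]+C[3]-C[1]-C[2])
print("yaw from x,y edges",np.arctan2(ex[1],ex[0]),np.arctan2(-ey[0],ey[1]), np.linalg.norm(ex)/2,np.linalg.norm(ey)/2)
m=(im.max(2)<75).astype(np.uint8)
roi=np.zeros_like(m); cv2.fillConvexPoly(roi,c.astype(np.int32),1); roi=cv2.erode(roi,np.ones((9,9)))
n,l,st,ce=cv2.connectedComponentsWithStats(m*roi)
yaw=np.arctan2(-ey[0],ey[1]); o=C.mean(0)
R=np.array([[np.cos(yaw),np.sin(yaw)],[-np.sin(yaw),np.cos(yaw)]])
for i in range(1,n):
    if st[i,4]<30: continue
    p=ray("top",ce[i],87)[0]; r=cv2.minAreaRect(cv2.findContours((l==i).astype(np.uint8),0,1)[0][0])
    print(ce[i]/s,st[i,4],p.round(1),"platter",(R@(p-o)[:2]).round(1),r)
for nm,u,z in(("pot",(449,196),117),("pun",(343,202),115)):
    p=ray("top",np.array(u)*s,z)[0]; print(nm,p.round(1),(R@(p-o)[:2]).round(1))
# crop check
big=cv2.resize(im[90:250,160:400],(800,533),interpolation=cv2.INTER_CUBIC); cv2.imwrite("pics/crop1.png",big)
E
```

```text
corners [[711.0, 185.0, 75.0], [729.0, -113.0, 75.0], [482.0, -127.0, 75.0], [463.0, 170.0, 75.0]] centre [596.2  28.6  75. ]
yaw from x,y edges 0.05771505462536422 0.0626125886720781 247.83409917967964 297.76872387394616
[384.43030973 292.67146018] 113 [558.3  42.9  87. ] platter [-36.9  16.6] ((246.00001525878906, 187.49998474121094), (13.416406631469727, 8.497057914733887), 63.43495178222656)
[472.28693182 306.63352273] 110 [543.6 -65.3  87. ] platter [-58.3 -90.4] ((302.58905029296875, 196.4040985107422), (13.342691421508789, 9.24625015258789), 69.44395446777344)
[316.88218391 319.23491379] 87 [523.9 124.2  87. ] platter [-66.1 100. ] ((202.25001525878906, 204.75001525878906), (8.485280990600586, 13.435027122497559), 45.0)
pot [674.3 -32.4 117. ] [ 74.1 -65.8]
pun [663.8  95.2 115. ] [71.7 62.2]
```

View pics/crop1.png

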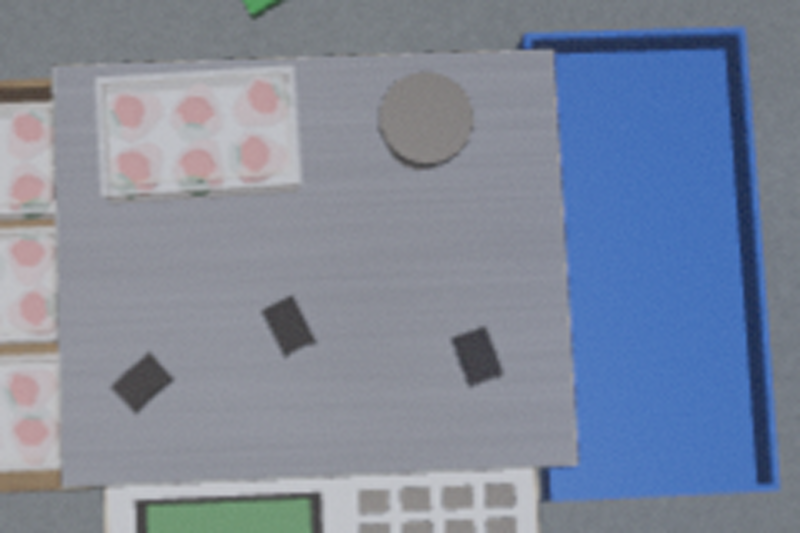

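The crop confirms three black bridge clips on the bare platter, at (142,382), (289,326) and (477,356) in the crop. The punnet and pot sit at the rear, clear of the sweep lanes. I'll make one pass per clip, nearest the tray first, with the jaw axis along platter x.

>>> {"fn": "arm_command", "kwargs": {"series": [[[39.5,47.4,-6],[0,0,77.4],0],[[39.5,47.4,-6],[0,0,77.4],0],[[39.5,47.4,-6],[0,0,77.4],0],[[39.5,47.4,-6],[0,0,77.4],0],[[39.5,47.4,-6],[0,0,77.4],0],[[39.5,47.4,-6],[0,0,77.4],0],[[39.5,47.4,-6],[0,0,77.4],0],[[39.5,47.4,-6],[0,0,77.4],0]]}}

```text
time: 0.9
position: [401.9, -196.3, 191.9]
ee_rot: [0.735, 0.678, -0.001, -0.0]
contact_force: [0.5, -0.9, -0.4]
gripper_width: -0.2
```

>>> {"fn": "arm_command", "kwargs": {"series": [[[14,16.6,-6],[0,0,8.2],0],[[14,16.6,-6],[0,0,8.2],0],[[14,16.6,-6],[0,0,8.2],0],[[14,16.6,-6],[0,0,8.2],0],[[14,16.6,-6],[0,0,8.2],0],[[14,16.6,-6],[0,0,8.2],0],[[14,16.6,-6],[0,0,8.2],0],[[14,16.6,-6],[0,0,8.2],0]]}}

```text
time: 1.7
position: [541.4, -31.0, 132.0]
ee_rot: [0.685, 0.728, -0.001, -0.0]
contact_force: [0.4, -0.3, -0.0]
gripper_width: -0.1
```

```bash
python3 - <<'E'
from h import *
o=telemetry.observe(); print(o["position"],o["ee_rot"],o["gripper_width"])
im,_=viewer.grab_frame("side"); cv2.imwrite("pics/s1.png",cv2.resize(im[120:300,150:390],(800,600)))
E
```

```text
[541.38467499 -30.95530299 132.02205198] [ 6.85396783e-01  7.28169326e-01 -7.17342825e-04 -4.09788090e-04] -0.0994377881801633
```

View pics/s1.png

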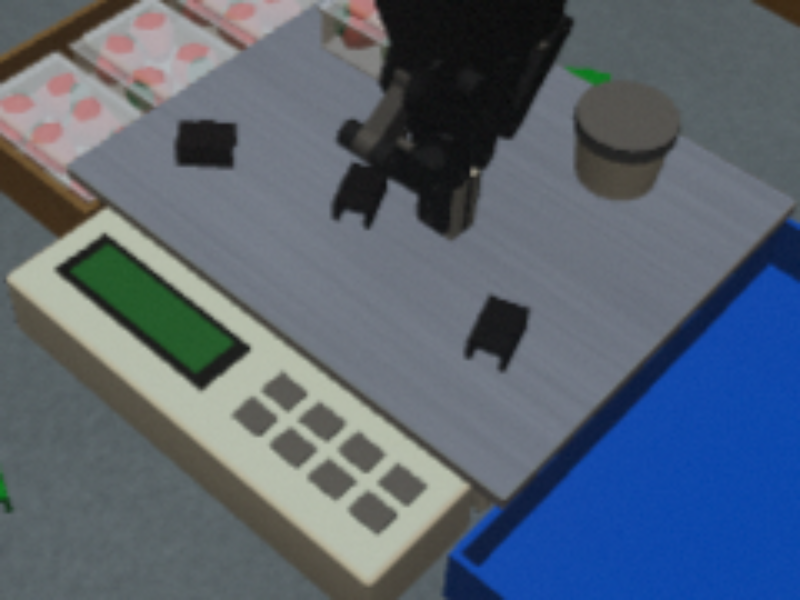

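The closed fingertips are at (450,235), behind the nearest clip at (497,330), and the lane to the tray is clear. I'll lower and push.

>>> {"fn": "arm_command", "kwargs": {"series": [[[0,0,-3],[0,0,0],0],[[0,0,-5.2],[0,0,0],0],[[0,0,-5.2],[0,0,0],0],[[0,0,-5.2],[0,0,0],0]]}}

```text
time: 2.15
position: [541.1, -32.0, 81.0]
ee_rot: [0.686, 0.728, -0.001, -0.0]
contact_force: [0.2, 0.1, 0.5]
gripper_width: -0.1
```

>>> {"fn": "arm_command", "kwargs": {"series": [[[0.1,-1.2,-0.1],[0,0,0],0],[[0.15,-2.4,-0.1],[0,0,0],0],[[0.2,-3.6,-0.1],[0,0,0],0],[[0.3,-4.8,-0.1],[0,0,0],0],[[0.4,-6,-0.1],[0,0,0],0],[[0.45,-7.2,-0.1],[0,0,0],0],[[0.5,-8.4,-0.1],[0,0,0],0],[[0.55,-9,-0.1],[0,0,0],0]]}}

```text
time: 2.95
position: [546.5, -123.3, 79.9]
ee_rot: [0.686, 0.727, -0.001, -0.0]
contact_force: [-0.3, -0.7, -0.5]
gripper_width: -0.0
```

>>> {"fn": "arm_command", "kwargs": {"series": [[[0.1,-0.8,0],[0,0,0],0],[[0.1,-1.4,0],[0,0,0],0],[[0.1,-1.4,0],[0,0,0],0],[[0.1,-1.4,0],[0,0,0],0]]}}

```text
time: 3.35
position: [547.5, -137.2, 79.8]
ee_rot: [0.686, 0.727, -0.001, -0.0]
contact_force: [0.7, 0.1, 0.5]
gripper_width: 0.2
```

```bash
python3 - <<'E'
from h import *
im,_=viewer.grab_frame("side"); cv2.imwrite("pics/s2.png",cv2.resize(im[120:360,150:470],(800,600)))
E
```

```text
(no output)
```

View pics/s2.png

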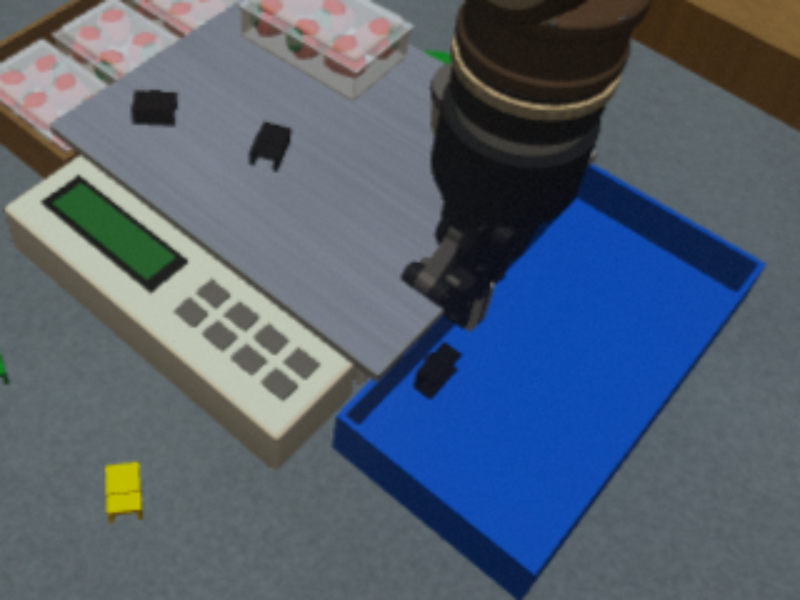

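The first clip is in the tray at (437,370). Next is the middle clip.

>>> {"fn": "arm_command", "kwargs": {"series": [[[0,0,5],[0,0,0],0],[[0.2,4,6],[0,0,0],0],[[0.9,21.3,6],[0,0,0],0],[[0.9,21.3,6],[0,0,0],0],[[0.9,21.3,6],[0,0,0],0],[[0.9,21.3,6],[0,0,0],0],[[0.9,21.3,6],[0,0,0],0],[[0.9,21.3,6],[0,0,0],0]]}}

```text
time: 4.2
position: [556.2, 76.6, 139.8]
ee_rot: [0.686, 0.728, -0.001, -0.0]
contact_force: [0.0, -0.3, -0.6]
gripper_width: -0.0
```

>>> {"fn": "arm_command", "kwargs": {"series": [[[0,0,-4],[0,0,0],0],[[0,0,-5.9],[0,0,0],0],[[0,0,-5.9],[0,0,0],0],[[0,0,-5.9],[0,0,0],0]]}}

```text
time: 4.6
position: [556.2, 75.5, 81.2]
ee_rot: [0.686, 0.727, -0.001, -0.0]
contact_force: [0.8, -0.5, 0.2]
gripper_width: -0.0
```

>>> {"fn": "arm_command", "kwargs": {"series": [[[0.05,-1,-0.1],[0,0,0],0],[[0.15,-2,-0.1],[0,0,0],0],[[0.2,-3,-0.1],[0,0,0],0],[[0.25,-4,-0.1],[0,0,0],0],[[0.3,-5.2,-0.1],[0,0,0],0],[[0.4,-6.4,-0.1],[0,0,0],0],[[0.5,-7.6,-0.1],[0,0,0],0],[[0.55,-8.8,-0.1],[0,0,0],0]]}}

```text
time: 5.4
position: [561.8, -13.5, 80.2]
ee_rot: [0.686, 0.727, -0.001, -0.0]
contact_force: [0.8, 0.1, 0.6]
gripper_width: 0.0
```

```bash
python3 - <<'E'
from h import *
im,_=viewer.grab_frame("side"); cv2.imwrite("pics/s3.png",cv2.resize(im[120:360,150:470],(800,600)))
E
```

```text
(no output)
```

View pics/s3.png

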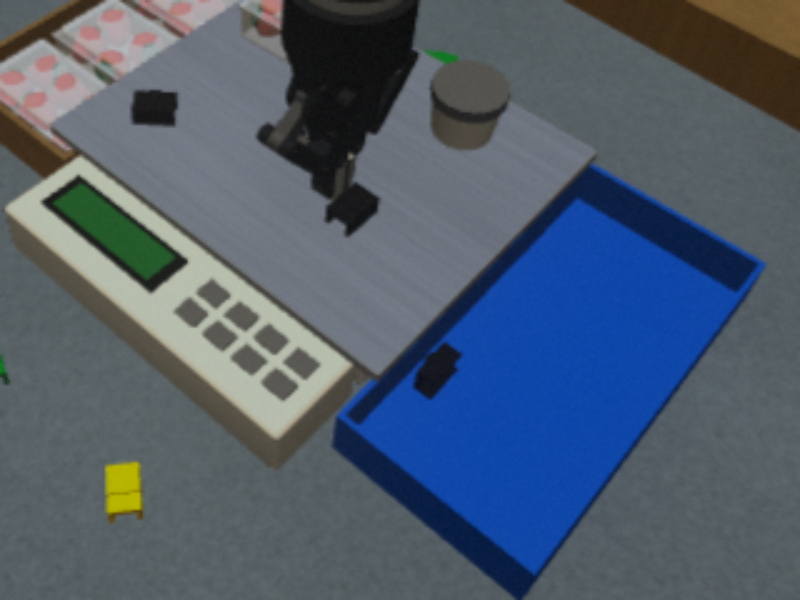

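The middle clip is square against the fingertip, at (352,207), so I'll carry on.

>>> {"fn": "arm_command", "kwargs": {"series": [[[0.1,-1.2,0],[0,0,0],0],[[0.2,-2.4,0],[0,0,0],0],[[0.25,-3.6,0],[0,0,0],0],[[0.3,-4.8,0],[0,0,0],0],[[0.4,-6,0],[0,0,0],0],[[0.45,-7.2,0],[0,0,0],0],[[0.5,-8.4,0],[0,0,0],0],[[0.6,-9.4,0],[0,0,0],0]]}}

```text
time: 6.25
position: [567.8, -110.2, 80.1]
ee_rot: [0.687, 0.727, -0.002, 0.0]
contact_force: [-1.1, -0.5, 0.6]
gripper_width: 0.0
```

>>> {"fn": "arm_command", "kwargs": {"series": [[[0.1,-0.8,0],[0,0,0],0],[[0.1,-1.6,0],[0,0,0],0],[[0.15,-2.3,0],[0,0,0],0],[[0.15,-2.3,0],[0,0,0],0],[[0.15,-2.3,0],[0,0,0],0]]}}

```text
time: 6.75
position: [569.3, -133.1, 80.1]
ee_rot: [0.687, 0.727, -0.001, -0.0]
contact_force: [0.0, -0.3, 0.0]
gripper_width: 0.2
```

>>> {"fn": "arm_command", "kwargs": {"series": [[[0,0,5],[0,0,0],0],[[0,4,6],[0,0,0],0],[[-4.7,29.2,6],[0,0,0],0],[[-4.7,29.2,6],[0,0,0],0],[[-4.7,29.2,6],[0,0,0],0],[[-4.7,29.2,6],[0,0,0],0],[[-4.7,29.2,6],[0,0,0],0],[[-4.7,29.2,6],[0,0,0],0]]}}

```text
time: 7.55
position: [520.8, 163.9, 140.2]
ee_rot: [0.684, 0.729, -0.001, -0.001]
contact_force: [0.3, -0.3, 0.6]
gripper_width: -0.2
```

```bash
python3 - <<'E'
from h import *
print(telemetry.observe()["position"])
im,_=viewer.grab_frame("side"); cv2.imwrite("pics/s4.png",cv2.resize(im[120:360,150:470],(800,600)))
E
```

```text
[520.81060142 163.89201553 140.2191036 ]
```

View pics/s4.png

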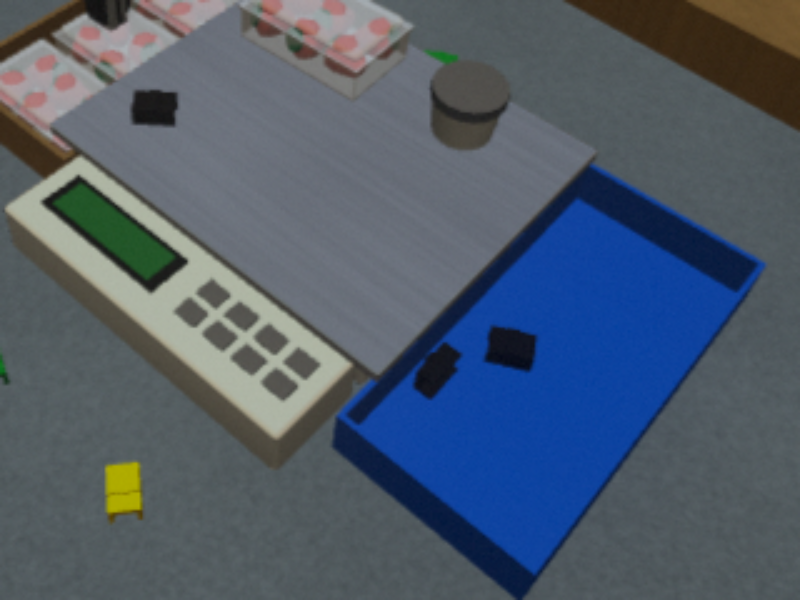

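Two clips are in the tray, at (437,370) and (510,348). The last one is at (155,107).

>>> {"fn": "arm_command", "kwargs": {"series": [[[0,-0.5,-3],[0,0,0],0],[[0,-0.6,-5.9],[0,0,0],0],[[0,-0.6,-5.9],[0,0,0],0],[[0,-0.6,-5.9],[0,0,0],0]]}}

```text
time: 8.0
position: [521.0, 155.8, 81.4]
ee_rot: [0.685, 0.728, -0.002, -0.001]
contact_force: [0.2, -0.1, 0.1]
gripper_width: 0.0
```

>>> {"fn": "arm_command", "kwargs": {"series": [[[0.05,-1,-0.1],[0,0,0],0],[[0.15,-2,-0.1],[0,0,0],0],[[0.2,-3,-0.1],[0,0,0],0],[[0.25,-4,-0.1],[0,0,0],0],[[0.3,-5.2,-0.1],[0,0,0],0],[[0.4,-6.4,-0.1],[0,0,0],0],[[0.5,-7.6,-0.1],[0,0,0],0],[[0.55,-8.8,-0.1],[0,0,0],0]]}}

```text
time: 8.8
position: [526.6, 66.7, 80.4]
ee_rot: [0.685, 0.728, -0.002, -0.001]
contact_force: [-0.5, 0.1, -0.2]
gripper_width: -0.5
```

```bash
python3 - <<'E'
from h import *
print(telemetry.observe()["position"])
im,_=viewer.grab_frame("side"); cv2.imwrite("pics/s5.png",cv2.resize(im[120:360,150:470],(800,600)))
E
```

```text
[526.57192449  66.70487138  80.37445967]
```

View pics/s5.png

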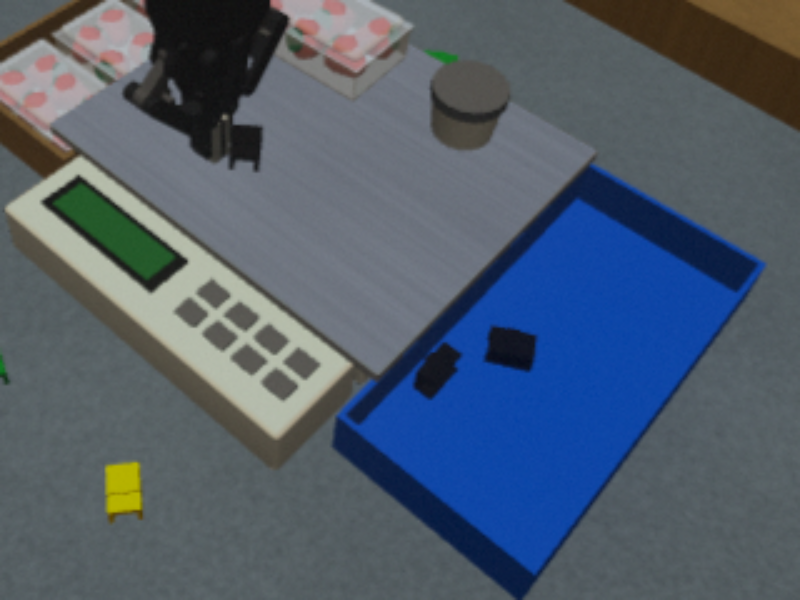

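The last clip is slipping round the +x side of the fingertip: clip at (246,147), tip at (210,152). I'll measure the offset, back off and recentre.

```bash
python3 - <<'E'
from h import *
y=.0626;R=np.array([[np.cos(y),np.sin(y)],[-np.sin(y),np.cos(y)]]); o=np.array([596.2,28.6])
for u,z in(((246,147),83),((155,107),82)):
    p=ray("side",[150+u[0]*.4,120+u[1]*.4],z)[0]; print(p.round(1),(R@(p[:2]-o)).round(1))
print(R@(telemetry.observe()["position"][:2]-o))
E
```

```text
[544.5  49.7  83. ] [-50.3  24.3]
[524.4 123.2  82. ] [-65.7  98.9]
[-67.23519211  41.007985  ]
```

>>> {"fn": "arm_command", "kwargs": {"series": [[[-0.1,1.5,0.1],[0,0,0],0],[[-0.1,1.9,0],[0,0,0],0],[[1.7,1.9,0],[0,0,0],0],[[1.7,1.9,0],[0,0,0],0],[[1.7,1.9,0],[0,0,0],0]]}}

```text
time: 9.35
position: [543.2, 85.0, 80.0]
ee_rot: [0.685, 0.728, -0.002, -0.0]
contact_force: [1.3, -0.2, -0.6]
gripper_width: -0.0
```

>>> {"fn": "arm_command", "kwargs": {"series": [[[0.05,-1,0],[0,0,0],0],[[0.1,-1.8,0],[0,0,0],0],[[0.15,-2.6,0],[0,0,0],0],[[0.2,-3.4,0],[0,0,0],0],[[0.25,-4.2,0],[0,0,0],0],[[0.3,-5,0],[0,0,0],0],[[0.35,-5.8,0],[0,0,0],0],[[0.4,-6.4,0],[0,0,0],0]]}}

```text
time: 10.15
position: [547.3, 20.2, 80.0]
ee_rot: [0.685, 0.728, -0.002, -0.0]
contact_force: [-0.6, -0.0, -0.1]
gripper_width: 0.1
```

```bash
python3 - <<'E'
from h import *
y=.0626;R=np.array([[np.cos(y),np.sin(y)],[-np.sin(y),np.cos(y)]]); o=np.array([596.2,28.6])
print(R@(telemetry.observe()["position"][:2]-o))
im,_=viewer.grab_frame("side"); cv2.imwrite("pics/s6.png",cv2.resize(im[120:360,150:470],(800,600)))
E
```

```text
[-49.36527969  -5.34913443]
```

View pics/s6.png

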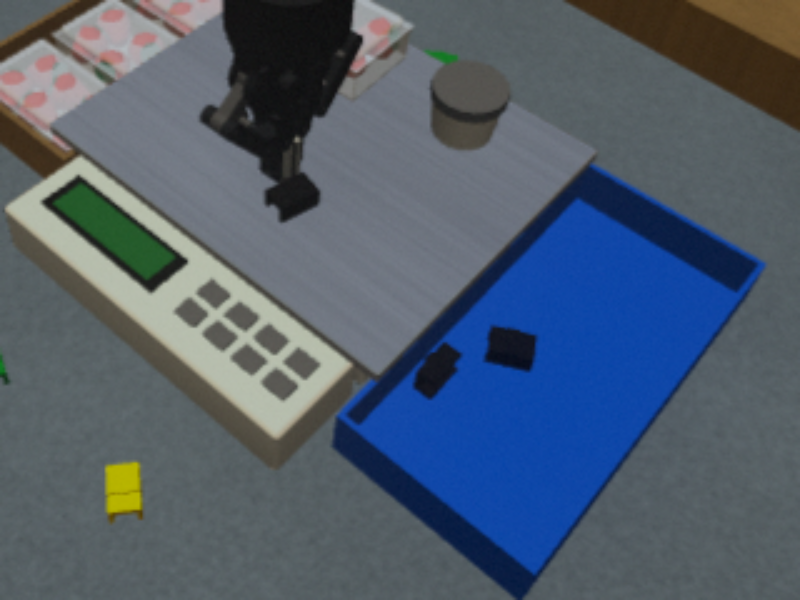

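The clip is now square on the fingertip at (293,197). I'll push it on over the edge.

>>> {"fn": "arm_command", "kwargs": {"series": [[[0.05,-1,0],[0,0,0],0],[[0.1,-2,0],[0,0,0],0],[[0.2,-3,0],[0,0,0],0],[[0.25,-4,0],[0,0,0],0],[[0.3,-5,0],[0,0,0],0],[[0.4,-6,0],[0,0,0],0],[[0.45,-7,0],[0,0,0],0],[[0.5,-8,0],[0,0,0],0]]}}

```text
time: 11.0
position: [552.4, -61.3, 80.1]
ee_rot: [0.686, 0.728, -0.003, -0.0]
contact_force: [0.7, 0.2, -0.5]
gripper_width: 0.3
```

>>> {"fn": "arm_command", "kwargs": {"series": [[[0.05,-1,0],[0,0,0],0],[[0.1,-2,0],[0,0,0],0],[[0.2,-3,0],[0,0,0],0],[[0.25,-4,0],[0,0,0],0],[[0.3,-5,0],[0,0,0],0],[[0.4,-6,0],[0,0,0],0],[[0.45,-7,0],[0,0,0],0],[[0.45,-7.2,0],[0,0,0],0]]}}

```text
time: 11.8
position: [557.0, -134.5, 80.0]
ee_rot: [0.686, 0.728, -0.003, -0.0]
contact_force: [-0.1, 0.3, 0.0]
gripper_width: -0.3
```

>>> {"fn": "arm_command", "kwargs": {"series": [[[0,0,0],[0,0,0],0],[[0,0,4],[0,0,0],0],[[0,0,8],[0,0,0],0],[[-6,0,12],[0,0,0],0],[[-12,0,12],[0,0,0],0],[[-16,0,12],[0,0,0],0],[[-16,0,12],[0,0,0],0],[[-16,0,12],[0,0,0],0]]}}

```text
time: 12.6
position: [394.9, -134.1, 201.0]
ee_rot: [0.686, 0.727, -0.002, 0.001]
contact_force: [0.0, -0.8, 0.0]
gripper_width: -0.3
```

```bash
python3 - <<'E'
from h import *
y=.0626;R=np.array([[np.cos(y),np.sin(y)],[-np.sin(y),np.cos(y)]]); o=np.array([596.2,28.6])
s=telemetry.observe();print(s["position"],s["contact_force"])
t,_=viewer.grab_frame("top")
a=cv2.imread("pics/top0.png"); d=cv2.absdiff(a,t)[100:155,180:310]; print("punnet/pot region max/mean diff",d.max(),d.mean())
m=((t.max(2)<60)).astype(np.uint8)
n,l,st,ce=cv2.connectedComponentsWithStats(m)
for i in range(1,n):
    if 40<st[i,4]<300: p=ray("top",ce[i],12)[0]; print(ce[i].round(),st[i,4],"tray xy",(R@(p[:2]-o)-[0,-208]).round(0))
cv2.imwrite("pics/t7.png",cv2.resize(t[80:260,110:410],(800,480)))
E
```

```text
[ 394.91506741 -134.05612854  200.98285268] [ 0.01275057 -0.80674727  0.0254081 ]
punnet/pot region max/mean diff 14 7.4263869463869465
[502. 273.] 42 tray xy [-231. -306.]
[459. 379.] 47 tray xy [-443. -196.]
```

View pics/t7.png

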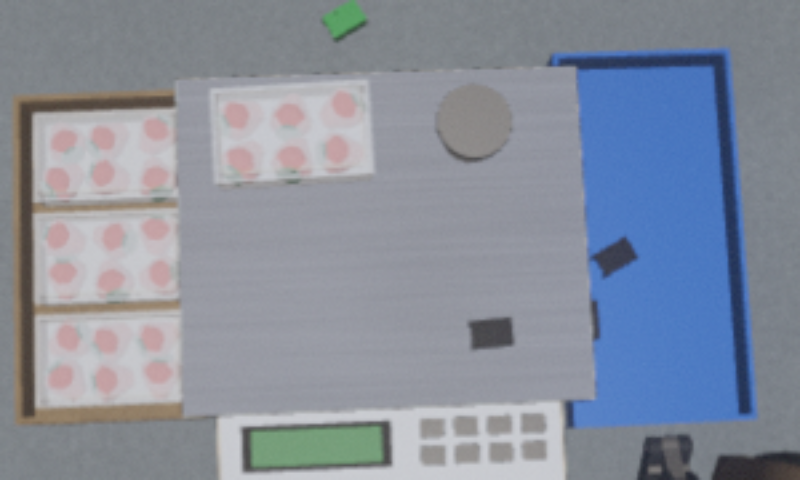

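The third clip slipped off on the -x side and now lies at (491,333), long axis along the push direction. The other two are in the tray, and the punnet and pot haven't moved. I'll try that clip again.

```bash
python3 - <<'E'
from h import *
y=.0626;R=np.array([[np.cos(y),np.sin(y)],[-np.sin(y),np.cos(y)]]); o=np.array([596.2,28.6])
t,_=viewer.grab_frame("top"); m=(t.max(2)<95).astype(np.uint8); m[:195]=0;m[215:]=0;m[:,:270]=0;m[:,315:]=0
r=cv2.minAreaRect(cv2.findNonZero(m)); c=np.argwhere(m).mean(0)[::-1]; print(c,m.sum(),r)
p=ray("top",c,87)[0]; q=R@(p[:2]-o); print(p,q)
s=telemetry.observe()["position"]
for b in([q[0],q[1]+38],[q[0],-158]): w=R.T@b+o; print(w, w-s[:2])
E
```

```text
[293.96402878 204.44604317] 139 ((293.5, 204.5), (9.0, 15.0), 90.0)
[527.47588446 -49.52544984  87.        ] [-73.47696242 -73.67310203]
[525.09863781 -11.59988196] [127.59128963 122.81674323]
[ 532.75130118 -133.68717332] [135.243953     0.72945187]
```

>>> {"fn": "arm_command", "kwargs": {"series": [[[13,12.3,-6],[0,0,0],0],[[13,12.3,-6],[0,0,0],0],[[13,12.3,-6],[0,0,0],0],[[13,12.3,-6],[0,0,0],0],[[13,12.3,-6],[0,0,0],0],[[13,12.3,-6],[0,0,0],0],[[13,12.3,-6],[0,0,0],0]]}}

```text
time: 13.4
position: [527.7, -11.5, 140.2]
ee_rot: [0.686, 0.728, -0.003, 0.0]
contact_force: [0.3, -0.1, 0.8]
gripper_width: -0.2
```

>>> {"fn": "arm_command", "kwargs": {"series": [[[0,0,-4],[0,0,0],0],[[0,0,-6],[0,0,0],0],[[0,0,-6.1],[0,0,0],0],[[0,0,-6.1],[0,0,0],0]]}}

```text
time: 13.8
position: [527.5, -12.2, 80.0]
ee_rot: [0.686, 0.727, -0.002, 0.001]
contact_force: [-0.0, 0.0, 0.2]
gripper_width: 0.2
```

>>> {"fn": "arm_command", "kwargs": {"series": [[[0.05,-0.9,0],[0,0,0],0],[[0.1,-1.6,0],[0,0,0],0],[[0.15,-2.2,0],[0,0,0],0],[[0.2,-2.8,0],[0,0,0],0],[[0.2,-3.4,0],[0,0,0],0],[[0.25,-4,0],[0,0,0],0],[[0.3,-4.6,0],[0,0,0],0],[[0.3,-5,0],[0,0,0],0]]}}

```text
time: 14.6
position: [530.5, -62.8, 79.9]
ee_rot: [0.687, 0.727, -0.002, 0.001]
contact_force: [0.8, 0.1, 0.3]
gripper_width: -0.3
```

```bash
python3 - <<'E'
from h import *
y=.0626;R=np.array([[np.cos(y),np.sin(y)],[-np.sin(y),np.cos(y)]]); o=np.array([596.2,28.6])
print(R@(telemetry.observe()["position"][:2]-o))
im,_=viewer.grab_frame("side"); cv2.imwrite("pics/s8.png",cv2.resize(im[180:300,240:400],(800,600)))
E
```

```text
[-71.24690389 -87.08764061]
```

View pics/s8.png

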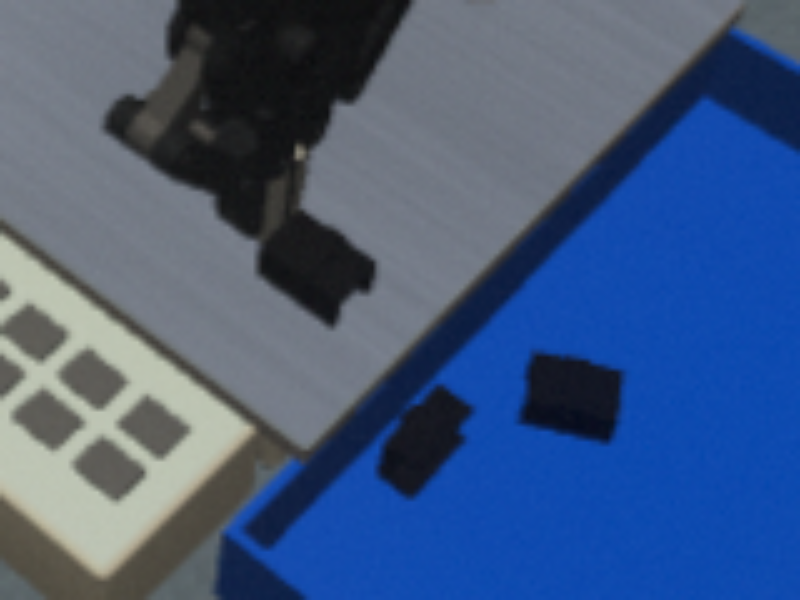

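The clip is flat and central on the fingertip at (318,265). I'll push straight on.

>>> {"fn": "arm_command", "kwargs": {"series": [[[0.05,-0.9,0],[0,0,0],0],[[0.1,-1.8,0],[0,0,0],0],[[0.15,-2.7,0],[0,0,0],0],[[0.2,-3.6,0],[0,0,0],0],[[0.3,-4.5,0],[0,0,0],0],[[0.35,-5.4,0],[0,0,0],0],[[0.4,-6.3,0],[0,0,0],0],[[0.45,-7.2,0],[0,0,0],0]]}}

```text
time: 15.45
position: [535.0, -135.9, 79.9]
ee_rot: [0.687, 0.727, -0.003, 0.001]
contact_force: [0.4, -0.4, -0.2]
gripper_width: 0.1
```

>>> {"fn": "arm_command", "kwargs": {"series": [[[0,0,0],[0,0,0],0],[[0,0,4],[0,0,0],0],[[0,0,8],[0,0,0],0],[[-6,0,12],[0,0,0],0],[[-12,0,12],[0,0,0],0],[[-16,0,12],[0,0,0],0],[[-16,0,12],[0,0,0],0],[[-16,0,12],[0,0,0],0]]}}

```text
time: 16.25
position: [373.0, -135.7, 200.8]
ee_rot: [0.687, 0.727, -0.002, 0.001]
contact_force: [0.3, -0.4, 0.0]
gripper_width: -0.1
```

```bash
python3 - <<'E'
from h import *
s=telemetry.observe();print(s["position"],s["contact_force"])
t,_=viewer.grab_frame("top"); i,_=viewer.grab_frame("side")
cv2.imwrite("pics/f.png",np.vstack([cv2.resize(t[80:260,110:410],(480,288)),cv2.resize(i[120:360,150:470],(400,300),interpolation=3)[:, :].copy() if 0 else cv2.resize(i[120:360,150:470],(480,300))]))
E
```

```text
[ 372.96145724 -135.70196859  200.81134571] [ 0.33266362 -0.41681578  0.0078596 ]
```

View pics/f.png

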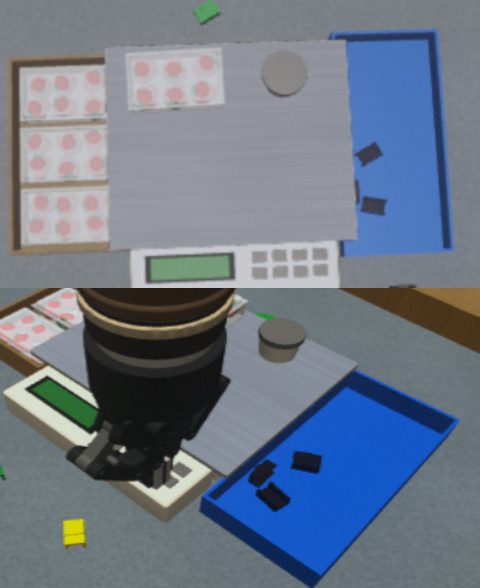

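All three clips are in the tray, at (263,473), (307,461) and (273,496). The platter is clear, the punnet and pot haven't moved, and the arm is free.

```bash
python3 -c "
from h import *
a=cv2.imread('pics/top0.png');t,_=viewer.grab_frame('top')
for s in((slice(100,155),slice(180,255)),(slice(108,145),slice(268,306))):
    print(cv2.phaseCorrelate(a[s].mean(2),t[s].mean(2)))
print(ticket.finish_job())"
```

```text
((0.46325669123363866, 0.054624678373837554), 0.942467281461144)
((0.008640225440213811, 0.02737785578303331), 0.975473140916329)
the job is handed in; nothing more can be done
None
```

All three black clips are in the blue scrap tray, and I've handed the job in at about 16.4 s of the 64 s allowed; it reported no verdict. I swept each clip over the -y edge with closed fingers, keeping the tips about 5 mm above the platter.

- **Clips:** the last top and side pictures show all three lying on the tray floor and none left on the platter. One lies close to the tray wall under the platter's edge. I judged its position by eye and did not measure it.
- **Punnet and pot:** compared with the first picture, both moved less than 0.5 px in the top view (about 1 mm or less).
- **Forces:** the readings at the end of each move stayed at about 1.5 N or less. I did not see peaks within a move.
- **Arm:** it was held clear above the keypad side at hand-in, touching nothing.

**What went wrong:** the third clip slipped off the fingertips twice, first to the +x side and then to the -x side. I found the second slip only in the picture taken after that pass. I then recentred behind the clip, and the third push took it over the edge.

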